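Set the cigar roller's containers in their holders

ROBOT

A 6-joint arm with a two-finger parallel gripper is mounted at the origin on the work surface. World frame = base frame: x ahead of the robot, y to its left, z up, the work surface at z = 0. Lengths are in mm, angles in rad, forces in N, time in s.
With the tool pointing down it reaches from about 250 to 800 mm from the base axis. Payload 8.5 kg.
Tool frame: the origin (TCP) lies at the very end of the fingers, on their centre line; the grasp point (between the pads) lies 19 mm behind it; z points along the fingers, y is the line along which they close (so a half turn about z gives the same grasp; the last joint's range is limited). The gripper opens to 85 mm and grips with 20 to 120 N. Pads are 22 mm wide; open, the fingers measure 114 mm over their backs; the gripper's body (76 mm by 85 mm) begins 54 mm behind the grasp point. The pads swing forward as they close: fully open they stand 13 mm farther back than shut.
Start: joints at [-1.107, 0.238, -0.013, 1.319, 0, 1.571], TCP at [234.837, -469.5, 231.276] pointing down, gripper open.
Joint ranges: [-2.66, 2.66], [-1.03, 1.9], [-1.14, 1.46], [-1.82, 2.27], [-1.45, 1.34], [-3.14, 3.14]. Speed limits (rad/s): [2.22, 2.22, 2.79, 3.14, 3.14, 3.14].

INTERFACE

Orientations are given as a unit quaternion [x, y, z, w].
In Python, from workcell import arm, optics gives the robot as it stands.
- The arm moves only by the tool apply_moves, never from a script. Its argument "commands" is a list of rows, each a list of 5 numbers: the shift along the tool's x, y, z in mm, then the turn about the tool's z in rad, then the closure, from -1 (fully open) to 1 (shut). In form: [[dx, dy, dz, yaw, hand], ...]. A call has 1 to 8 rows; each row is the pose to reach, as a shift and turn from the pose commanded when the call began, along the tool's axes at that moment; what a row does not reach only later rows make up. A row lasts 1/10 s, in which the tool goes at most 50 mm and 8.59 degrees, less where a joint would pass 70% of its speed; a pose out of reach is approached as far as the arm can. A call with a gripper value outside its range is refused whole. The fingers move at their own pace and stop on an object; the grip force is fixed at half the most. Time passes only in rows, so rows that repeat a pose let the fingers close. It gives the time, the measured TCP pose, the force, the opening and the grip force at its end, in the units of the state.
- arm.get_state(): the state, without advancing time (a new reading comes with each control period).
- optics.snapshot(name): name is "scene" or "top" or "wrist"; returns a dict with "frame" (480x640x3 uint8, red, green, blue), "depth" (480x640 float32, mm along the optical axis (not along the pixel's ray), 0 where there is no reading), "mtx" (3x3 intrinsics, pixels), "T" (4x4, takes a point from camera to world coordinates). Camera axes: x right, y down, z forward; pixel columns grow to the right and rows downward; lengths in mm; the calibration is good to about 2 mm. A picture is of the moment at which its call begins.
- arm.hand_in(): hands the job in; it is judged then, once.
The state is a dict: "time_s": time; "q": joint angles; "joint_velocities": joint speeds; "joint_torque": joint torques, N m; "tool_pos": TCP position; "tool_rot": TCP orientation; "contact_force": force on the tool from outside, world axes, zero at the start; "ft_torque": the same for the moment, N m; "gripper_width": opening from 0.0 (shut) to 1.0 (fully open); "grasp_force": force on a finger pad.
Only numpy, scipy, OpenCV 4.12 (cv2) and the standard library are available. Lean on these libraries where they do the work, as an engineer would, in place of code of your own. Each camera call takes 0.05 s, during which the arm holds its last target. There are 200 camera calls.

TASK

Get the cigar roller's bench ready: stand each of the four containers in the dark wooden holder whose recess matches it in shape and size (bottle in the small round one, square can in the square one, jar in the large round one, oblong tin in the oblong one), upright and fully down on the recess floor. Fill the far row first: both tall containers, bottle and can, must stand in their holders before the jar or the tin is put in the near row. Set each one down gently rather than dropping it, and leave the blue mug where it stands.

Things in the scene. Friction and masses are not known exactly. Their poses are not given: they have to be found in the camera images.
- bottle_mid (a point): Amber glass bottle with black cap, the tall round thing: body 48 mm diameter and straight up to 88 mm, then a shoulder, cap 28 mm diameter, 120 mm high overall, about 0.2 kg, loose and standing upright. The point lies on its axis half-way up, 60 mm above its underside. z up.
- can_mid (a point): Square aluminium can with a round screw cap, the other tall thing: body 50 x 50 mm and 98 mm high, cap 30 mm diameter, 115 mm high overall, about 0.25 kg, loose and standing upright. The point lies on its axis 57.5 mm above its underside. x and y are square to its faces, z up.
- jar_mid (a point): White ceramic jar with flat steel lid, short and round: 60 mm diameter, straight-sided, 60 mm high, about 0.25 kg, loose and standing upright; the lid is fixed on. The point lies on its axis half-way up, 30 mm above its underside. z up.
- tin_mid (a point): Closed oblong steel tin, short: 84 mm long (its x) by 42 mm wide (its y), 55 mm high, about 0.2 kg, loose and flat on the bench, lid up, its long side pointing roughly away from the robot. The point lies at its centre, 27.5 mm above its underside. z up.
- holder_small_round_floor (a point): dark wooden block 84 x 84 mm, fixed to the bench, 20 mm high, with one round 62 mm diameter recess 14 mm deep in its middle, floor lined with cork 6 mm above the bench and rim 20 mm above it. The point lies at the centre of the recess floor. z up; x and y along the block's sides. Home of the bottle. Stands in the far row, left or right place by chance.
- holder_square_floor (a point): dark wooden block 88 x 88 mm, fixed to the bench, 20 mm high, with one square 64 x 64 mm recess 14 mm deep in its middle, floor lined with cork 6 mm above the bench and rim 20 mm above it. The point lies at the centre of the recess floor. z up; x and y along the sides of block and recess. Home of the square can. Stands in the far row, left or right place by chance.
- holder_large_round_floor (a point): dark wooden block 98 x 98 mm, fixed to the bench, 20 mm high, with one round 74 mm diameter recess 14 mm deep in its middle, floor lined with cork 6 mm above the bench and rim 20 mm above it. The point lies at the centre of the recess floor. z up; x and y along the block's sides. Home of the jar. Stands in the near row, left or right place by chance.
- holder_oblong_floor (a point): dark wooden block 120 x 78 mm, fixed to the bench, 20 mm high, with one oblong 98 mm (x) by 56 mm (y) recess 14 mm deep in its middle, floor lined with cork 6 mm above the bench and rim 20 mm above it. The point lies at the centre of the recess floor. z up; x along the long side of block and recess. Home of the oblong tin. Stands in the near row, left or right place by chance.
- mug_mid (a point): Bystander: blue ceramic mug with a handle, 64 mm diameter, 75 mm high, standing loose among the containers. The point lies on its axis half-way up; the handle (along its y, reaching about 60 mm from the axis) points roughly towards the robot. To be left alone. Among the holders lies a small brass ring, 22 mm wide and 12 mm high; the other loose bystanders (blade, gauge, rule, weight, cork) lie outside the area of containers and holders.

How it is judged (in metres and radians):
On the way, in this order (a step that is already met when the one before it is completed fails the run):
1. bottle and square can both stand released in their holders of the far row, while jar and tin are not yet in theirs (horizontal distance between bottle_mid and holder_small_round_floor below 0.012 m and z of bottle_mid in the frame of holder_small_round_floor between 0.054 and 0.066 m and angle between each of bottle_mid, can_mid's own z axis and vertical below 0.1 rad and horizontal distance between can_mid and holder_square_floor below 0.012 m and z of can_mid in the frame of holder_square_floor between 0.0515 and 0.0635 m and contact force between each of bottle, can and the fingers below 0.1 N and not (horizontal distance between jar_mid and holder_large_round_floor below 0.012 m and z of jar_mid in the frame of holder_large_round_floor between 0.024 and 0.036 m and angle between jar_mid's own z axis and vertical below 0.1 rad) and not (horizontal distance between tin_mid and holder_oblong_floor below 0.012 m and z of tin_mid in the frame of holder_oblong_floor between 0.0215 and 0.0335 m and angle between tin_mid's own z axis and vertical below 0.1 rad)), for 0.2 s.
2. jar and tin too stand in their holders of the near row (horizontal distance between bottle_mid and holder_small_round_floor below 0.012 m and z of bottle_mid in the frame of holder_small_round_floor between 0.054 and 0.066 m and angle between each of bottle_mid, can_mid, jar_mid, tin_mid's own z axis and vertical below 0.1 rad and horizontal distance between can_mid and holder_square_floor below 0.012 m and z of can_mid in the frame of holder_square_floor between 0.0515 and 0.0635 m and horizontal distance between jar_mid and holder_large_round_floor below 0.012 m and z of jar_mid in the frame of holder_large_round_floor between 0.024 and 0.036 m and horizontal distance between tin_mid and holder_oblong_floor below 0.012 m and z of tin_mid in the frame of holder_oblong_floor between 0.0215 and 0.0335 m), for 0.2 s.
At the end, for the whole second after the job is handed in: Bottle, square can, jar and tin each stand in their own holder: centre within 12 mm of the recess centre seen from above, underside within 6 mm of the recess floor, within 0.1 rad of upright, released and at rest (all of step 2 and linear speed of each of bottle, can, jar, tin below 0.02 m/s and angular speed of each of bottle, can, jar, tin below 0.2 rad/s); the robot touches nothing.
It fails at once if the bottle is dropped or slammed into its holder (faster than 0.55 m/s within 60 mm above its seat) (linear speed of bottle above 0.55 m/s and horizontal distance between bottle_mid and holder_small_round_floor below 0.03 m and z of bottle_mid in the frame of holder_small_round_floor below 0.12 m).
It fails at once if the can is dropped or slammed into its holder (faster than 0.55 m/s within 60 mm above its seat) (linear speed of can above 0.55 m/s and horizontal distance between can_mid and holder_square_floor below 0.03 m and z of can_mid in the frame of holder_square_floor below 0.1175 m).
It fails at once if the jar is dropped or slammed into its holder (faster than 0.55 m/s within 60 mm above its seat) (linear speed of jar above 0.55 m/s and horizontal distance between jar_mid and holder_large_round_floor below 0.03 m and z of jar_mid in the frame of holder_large_round_floor below 0.09 m).
It fails at once if the tin is dropped or slammed into its holder (faster than 0.55 m/s within 60 mm above its seat) (linear speed of tin above 0.55 m/s and horizontal distance between tin_mid and holder_oblong_floor below 0.03 m and z of tin_mid in the frame of holder_oblong_floor below 0.0875 m).
It fails at once if the mug is shifted more than 30 mm or tipped more than 0.3 rad (distance of mug_mid from where it was at the start of the episode above 0.03 m or angle between mug_mid's own z axis and vertical above 0.3 rad).
It also fails if it takes over 120 s, if anything falls off the work surface, if the arm or the gripper's body presses on something with over 40 N, if the wrist force passes 120 N, or if a joint passes its speed limit or range.

## Working session

There is one attempt and no reset: what is moved stays moved. The work goes in short steps, Python scripts to look and compute and a tool call to move; the robot and the scene stay as the last step left them, time stands still between calls to the robot, and variables do not carry over. Pictures are saved under pics/ and viewed, at most 14 in all, crops included, and the job is handed in when it is done.

Besides the shell and the picture viewer there is one more tool, called after "Request:" as name(argument=value, ...) on one line, values as JSON. apply_moves: Moves the arm, as the interface text tells. Its arguments: {"type":"object","properties":{"commands":{"type":"array"}},"required":["commands"]}

```bash
mkdir -p pics
python3 - <<'E'
from workcell import arm, optics
import cv2, numpy as np
s=arm.get_state(); print(s)
for n in("top","scene"):
    d=optics.snapshot(n); np.savez(f"{n}0.npz",**d); cv2.imwrite(f"pics/{n}0.png",d["frame"][:,:,::-1]); print(n,d["mtx"].tolist(),np.round(d["T"],3).tolist())
E
```

```text
{'time_s': 0.0, 'q': array([-1.10702401e+00,  2.38786013e-01, -1.42147174e-02,  1.31922765e+00,
        1.93753877e-05,  1.57079034e+00]), 'joint_velocities': array([-0.00024456,  0.00020525, -0.00086519, -0.00048669, -0.00055684,
       -0.00020195]), 'joint_torque': array([ 7.10288314e-04, -5.38773072e+01,  3.46444738e+01,  1.83017144e-02,
        1.39439958e-04,  1.95873525e-06]), 'tool_pos': array([ 234.66872551, -469.1778777 ,  230.69028701]), 'tool_rot': array([ 9.73233727e-01,  2.29816450e-01, -1.55121897e-04, -6.99087598e-04]), 'contact_force': array([ 0.09091198, -0.32097446, -0.90558963]), 'ft_torque': array([0.00636856, 0.00365517, 0.05565363]), 'grasp_force': 0.0, 'gripper_width': 0.9978916034437947}
top [[601.5190814687845, 0.0, 323.7724523301238], [0.0, 601.5190814687845, 247.18356826203072], [0.0, 0.0, 1.0]] [[0.001, -0.991, 0.135, 417.575], [-1.0, 0.001, 0.012, 14.006], [-0.012, -0.135, -0.991, 1090.892], [0.0, 0.0, 0.0, 1.0]]
scene [[553.4187734133591, 0.0, 327.1439629949356], [0.0, 553.4187734133591, 247.3734565632049], [0.0, 0.0, 1.0]] [[0.081, 0.599, -0.797, 1392.732], [0.997, -0.061, 0.055, -43.302], [-0.016, -0.798, -0.602, 713.281], [0.0, 0.0, 0.0, 1.0]]
```

View pics/top0.png

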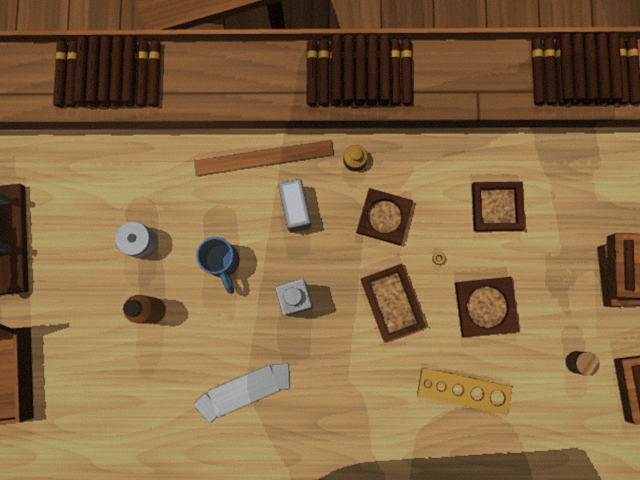

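View pics/scene0.png

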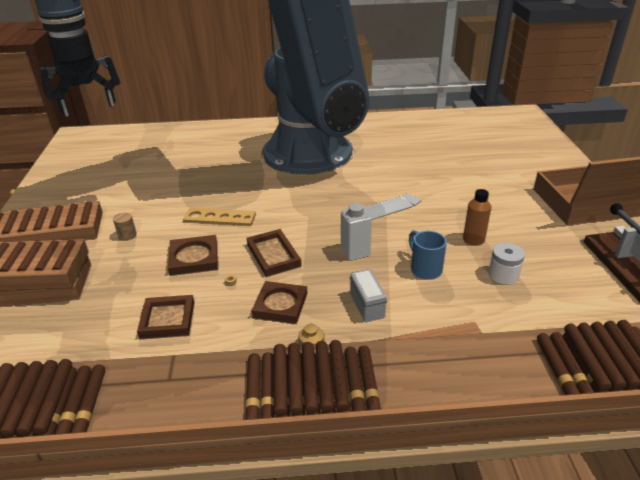

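The top view shows containers: jar (132,238), bottle (137,309), mug (217,255), tin (294,203) and can (293,297). Holders: small round (386,216), square (498,206), oblong (395,303) and large round (487,306). The scene view agrees. Next I measure them.

```bash
cat > h.py <<'E'
import numpy as np, cv2
from scipy.spatial.transform import Rotation as R
def cloud(d):
    v,u=np.mgrid[:480,:640]; z=d["depth"]; K=d["mtx"]
    p=np.stack([(u-K[0,2])/K[0,0]*z,(v-K[1,2])/K[1,1]*z,z],-1)
    return p@d["T"][:3,:3].T+d["T"][:3,3]
def ray(d,uv,h):
    uv=np.atleast_2d(uv).astype(float); K=d["mtx"]; T=d["T"]
    r=np.c_[(uv-K[[0,1],[2,2]])/K[[0,1],[0,1]],np.ones(len(uv))]@T[:3,:3].T
    return T[:3,3]+r*((h-T[2,3])/r[:,2])[:,None]
def blob(m,u,v,r):
    "largest component of mask within r of (u,v): hull pixels"
    w=np.zeros(m.shape,np.uint8); cv2.circle(w,(u,v),r,1,-1); w&=m.astype(np.uint8)
    c,_=cv2.findContours(w,cv2.RETR_EXTERNAL,cv2.CHAIN_APPROX_NONE)
    return max(c,key=cv2.contourArea)[:,0]
def rect(d,c,h):
    p=ray(d,c,h)[:,:2]; (x,y),(a,b),t=cv2.minAreaRect(p.astype(np.float32))
    if a<b: a,b,t=b,a,t+90
    return np.round([x,y,a,b],1),round(((t+90)%180)-90,1)
def circ(d,c,h):
    p=ray(d,c,h)[:,:2]; (x,y),(a,b),t=cv2.fitEllipse(p.astype(np.float32)); return np.round([x,y,a,b],1)
E
python3 - <<'E'
from h import *
d=dict(np.load("top0.npz")); P=cloud(d); z=P[...,2]
print("bench z",np.median(z[350:360,300:400]),np.std(z[350:360,300:400]))
print("bottle cap",circ(d,blob(z>112,137,309,40),120), z[300:318,128:146].max())
b=blob((z>90)&(z<106),293,297,40)
print("can",rect(d,b,98),"cap",circ(d,blob(z>108,293,297,40),115))
print("jar",circ(d,blob((z>53)&(z<68),132,238,40),60),rect(d,blob((z>53)&(z<68),132,238,40),60))
print("tin",rect(d,blob((z>48)&(z<62),294,203,40),55))
print("mug",circ(d,blob((z>68)&(z<82),217,255,40),75))
g=cv2.cvtColor(d["frame"],cv2.COLOR_RGB2HSV)
for n,u,v,r in(("small",386,216,40),("square",498,206,40),("obl",395,303,50),("large",487,306,48)):
    w=(z>15)&(z<26); c=blob(w,u,v,r); print(n,rect(d,c,20))
    m=np.zeros(z.shape,np.uint8); cv2.fillPoly(m,[c],1)
    e=blob(cv2.erode(m,np.ones((5,5)))&(z<13),u,v,r)
    print("   recess floor",rect(d,e,6),circ(d,e,6), np.median(z[v-8:v+8,u-8:u+8]))
E
```

```text
bench z -0.1556540514638982 59.70282279358914
bottle cap [450.7 336.2  26.6  27.8] 1090.8915778053436
can (array([470.1,  76.9,  49.8,  49.7]), 16.6) cap [470.1  77.1  27.9  28.3]
jar [573.6 360.3  57.8  58.9] (array([573.3, 360.2,  59.7,  58.1]), 89.9)
tin (array([635.5,  79.2,  84.7,  41.7]), 12.4)
mug [541.9 212.9  62.   63.1]
small (array([619.8, -82.3,  85.1,  84. ]), -16.4)
   recess floor (array([622.5, -84. ,  60.4,  59.6]), 89.9) [622.2 -83.3  59.5  60.2] 5.98693522157896
square (array([ 638.1, -288.6,   89.9,   88.4]), 89.9)
   recess floor (array([ 640.8, -292.7,   64.3,   63.4]), 89.9) [ 641.2 -292.3   72.2   72.9] 6.7058013498664195
obl (array([464.3, -94.8, 120. ,  78.5]), 20.1)
   recess floor (array([464.8, -96.2,  98.6,  56.2]), 20.0) [464.8 -96.1  62.4 119.7] 6.595151217445277
large (array([ 456.8, -261.1,   99.8,   98. ]), -84.2)
   recess floor (array([ 457.6, -264.3,   72. ,   71.9]), -45.9) [ 457.2 -264.4   71.2   72.2] 6.7774508988328535
```

Positions, sizes and heights agree with the given data. I use the block centres for the holders, because the rim hides part of each recess floor. I start with the can, which is nearest.

```bash
cat >> h.py <<'E'
def to(x,y,z,deg):
    "tool-frame shift and turn from here to a tool-down pose whose tool x axis has heading deg"
    from workcell import arm
    s=arm.get_state(); q=R.from_quat(s["tool_rot"]); M=q.as_matrix()
    h=np.degrees(np.arctan2(M[1,0],M[0,0]))
    print("pos",np.round(s["tool_pos"],1),"head",round(h,1),"q",np.round(s["q"],2),"t",round(s["time_s"],1),"w",round(s["gripper_width"],3),"tilt",np.round(M[2],3))
    print("->",np.round(M.T@(np.array([x,y,z])-s["tool_pos"]),1),"yaw",round(np.radians(h-deg),3))
E
python3 -c "
from h import *
to(470,77,225,16.6)"
```

```text
pos [ 234.7 -469.2  230.7] head 26.6 q [-1.11  0.24 -0.01  1.32  0.    1.57] t 0.1 w 0.999 tilt [ 0.    -0.001 -1.   ]
-> [ 454.8 -383.2    6.2] yaw 0.174
```

Request:
apply_moves(commands=[[455,-383,6,0.174,-1],[455,-383,6,0.174,-1],[455,-383,6,0.174,-1],[455,-383,6,0.174,-1],[455,-383,6,0.174,-1],[455,-383,6,0.174,-1],[455,-383,6,0.174,-1],[455,-383,6,0.174,-1]])

```text
time_s: 0.9
tool_pos: [392.9, -101.8, 227.3]
tool_rot: [0.99, 0.144, 0.0, 0.0]
contact_force: [0.2, 0.1, 0.9]
gripper_width: 1.001
grasp_force: 0.0
```

```bash
python3 -c "
from h import *
to(470,77,225,16.6)"
```

```text
pos [ 392.9 -101.8  227.3] head 16.6 q [-0.25  0.04 -0.27  1.27  0.    2.6 ] t 0.9 w 1.001 tilt [ 0.  0. -1.]
-> [ 125.  -149.3    2.3] yaw -0.0
```

Joint 6 would come close to its limit at this heading, so I'll use heading 106.6°, which is just as square to the can.

Request:
apply_moves(commands=[[125,-149,2,-1.571,-1],[125,-149,2,-1.571,-1],[125,-149,2,-1.571,-1],[125,-149,2,-1.571,-1],[125,-149,2,-1.571,-1],[125,-149,2,-1.571,-1],[125,-149,2,-1.571,-1],[125,-149,2,-1.571,-1]])

```text
time_s: 1.7
tool_pos: [469.6, 75.0, 224.9]
tool_rot: [0.733, 0.68, -0.0, -0.0]
contact_force: [-0.0, -0.9, -0.3]
gripper_width: 0.998
grasp_force: 0.0
```

Run:
```python
from h import *
from workcell import optics
to(470,77,52,106.6)
d=optics.snapshot("wrist"); np.savez("w1.npz",**d); cv2.imwrite("pics/w1.png",d["frame"][:,:,::-1])
P=cloud(d); z=P[...,2]; m=((z>90)&(z<106)&(np.hypot(P[...,0]-470,P[...,1]-77)<60))
v,u=np.nonzero(m); print(m.sum(), u.mean(),v.mean(), rect(d,np.c_[u,v],98))
m=((z>108)&(z<120)&(np.hypot(P[...,0]-470,P[...,1]-77)<60)); print(rect(d,np.argwhere(m)[:,::-1],115))
```

```text
pos [469.6  75.  224.9] head 85.7 q [ 0.16  0.16 -0.13  1.28  0.    1.8 ] t 1.7 w 0.998 tilt [-0.    -0.001 -1.   ]
-> [  2.    0.4 172.9] yaw -0.364
2946 327.18228105906314 220.17786829599456 (array([471.1,  79. ,  50. ,  49.3]), -73.4)
(array([471.2,  78.9,  30.1,  28.5]), 85.8)
```

View pics/w1.png

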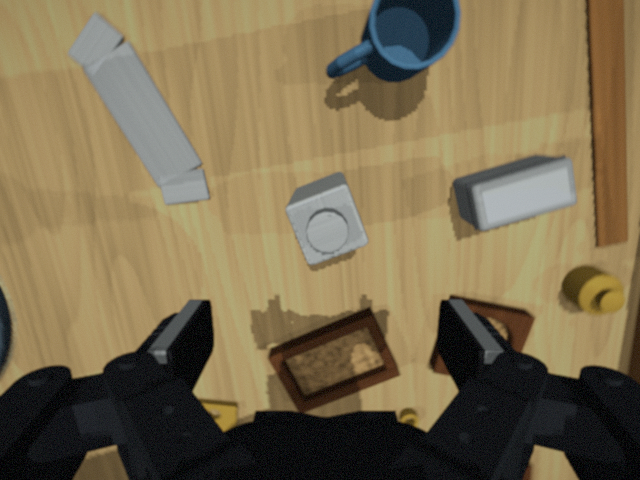

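The wrist view shows the can at (327,220). The measured position agrees with the top view to within 2 mm, and the yaw is the same. I turn, descend and close.

Request:
apply_moves(commands=[[3,0.6,20,-0.364,-1],[3,0.6,40,-0.364,-1],[3,0.6,70,-0.364,-1],[3,0.6,110,-0.364,-1],[3,0.6,145,-0.364,-1],[3,0.6,165,-0.364,-1],[3,0.6,173,-0.364,-1],[3,0.6,173,-0.364,-1]])

```text
time_s: 2.55
tool_pos: [470.1, 77.6, 51.6]
tool_rot: [0.601, 0.799, -0.001, -0.001]
contact_force: [-0.1, -1.0, 0.9]
gripper_width: 0.998
grasp_force: 0.0
```

Request:
apply_moves(commands=[[0,0,0,0,1],[0,0,0,0,1],[0,0,0,0,1],[0,0,0,0,1],[0,0,0,0,1],[0,0,0,0,1],[0,0,0,0,1],[0,0,0,0,1]])

```text
time_s: 3.35
tool_pos: [471.4, 77.8, 53.5]
tool_rot: [0.6, 0.8, 0.001, 0.001]
contact_force: [-1.2, -1.2, 4.5]
gripper_width: 0.578
grasp_force: 61.6
```

Request:
apply_moves(commands=[[0,0,-20,0,1],[0,0,-60,0,1],[0,0,-105,0,1],[0,0,-125,0,1],[0,0,-125,0,1]])

```text
time_s: 3.85
tool_pos: [472.5, 78.0, 180.6]
tool_rot: [0.6, 0.8, 0.002, 0.002]
contact_force: [0.4, -0.1, -3.6]
gripper_width: 0.58
grasp_force: 64.0
```

```bash
python3 -c "
from h import *
to(638.5,-289,178,90)"
```

```text
pos [472.5  78.  180.6] head 106.2 q [ 0.16  0.18 -0.22  1.16  0.    1.45] t 3.9 w 0.58 tilt [-0.001  0.006 -1.   ]
-> [-398.7   57.     3.2] yaw 0.283
```

Request:
apply_moves(commands=[[-25,4,0,0.283,1],[-70,10,0,0.283,1],[-120,17,0,0.283,1],[-170,24,0,0.283,1],[-220,31,0,0.283,1],[-270,38,0,0.283,1],[-320,45,0,0.283,1],[-365,52,0,0.283,1]])

```text
time_s: 4.65
tool_pos: [622.4, -260.3, 175.3]
tool_rot: [0.707, 0.707, -0.0, -0.001]
contact_force: [0.9, 0.5, -3.1]
gripper_width: 0.579
grasp_force: 63.8
```

Request:
apply_moves(commands=[[-25,4,0,0,1],[-33,5,0,0,1],[-33,5,0,0,1],[-33,5,0,0,1]])

```text
time_s: 5.05
tool_pos: [627.0, -290.2, 176.4]
tool_rot: [0.707, 0.707, -0.0, -0.001]
contact_force: [-1.2, 0.9, -2.5]
gripper_width: 0.577
grasp_force: 63.9
```

Run:
```python
from h import *
from workcell import optics
to(638.5,-289,178,90)
d=optics.snapshot("wrist"); np.savez("w2.npz",**d); cv2.imwrite("pics/w2.png",d["frame"][:,:,::-1])
P=cloud(d); z=P[...,2]
m=(z>14)&(z<26)&(np.hypot(P[...,0]-638,P[...,1]+289)<70); print(m.sum(),rect(d,np.argwhere(m)[:,::-1],20))
```

```text
pos [ 627.  -290.2  176.4] head 90.0 q [-0.43  0.55  0.33  1.36  0.    1.14] t 5.0 w 0.577 tilt [ 0.001 -0.002 -1.   ]
-> [ 1.2 11.5 -1.7] yaw 0.0
3596 (array([ 640. , -287.3,   88.2,   86. ]), 0.5)
```

View pics/w2.png

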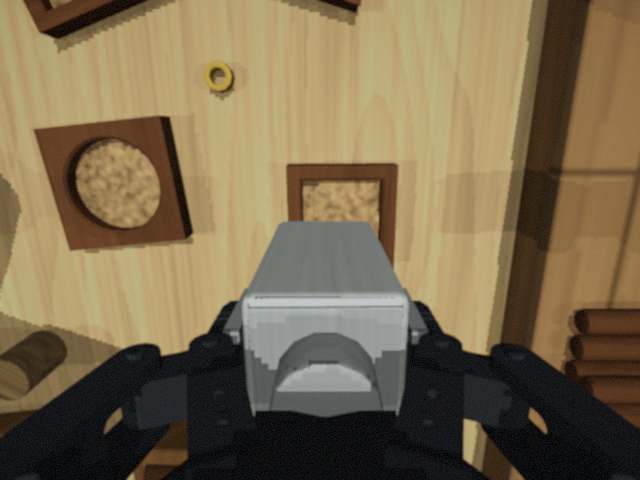

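The wrist view shows the square recess (rim about 288–396 × 165–265) below the can, and the can held square to it. The offset to go is +12 mm along tool y and +1.5 along tool x.

Request:
apply_moves(commands=[[1.5,12,10,0,1],[1.5,12,30,0,1],[1.5,12,60,0,1],[1.5,12,80,0,1],[1.5,12,92,0,1],[1.5,12,100,0,1],[1.5,12,106,0,1],[1.5,12,106,0,1]])

```text
time_s: 5.9
tool_pos: [639.7, -289.5, 71.1]
tool_rot: [0.707, 0.707, -0.0, -0.0]
contact_force: [-0.4, 0.1, -3.0]
gripper_width: 0.579
grasp_force: 63.9
```

Request:
apply_moves(commands=[[0,0,3,0,1],[0,0,6,0,1],[0,0,8,0,1],[0,0,9,0,1],[0,0,9,0,1]])

```text
time_s: 6.4
tool_pos: [639.5, -289.8, 62.2]
tool_rot: [0.707, 0.707, 0.0, -0.0]
contact_force: [-0.1, -0.3, -2.5]
gripper_width: 0.575
grasp_force: 63.9
```

Request:
apply_moves(commands=[[0,0,1,0,1],[0,0,2,0,1],[0,0,3,0,1],[0,0,3,0,1]])

```text
time_s: 6.8
tool_pos: [639.6, -289.8, 59.7]
tool_rot: [0.707, 0.707, 0.0, 0.0]
contact_force: [-1.5, 1.2, -0.1]
gripper_width: 0.581
grasp_force: 64.3
```

Request:
apply_moves(commands=[[0,0,1,0,1],[0,0,1,0,1]])

```text
time_s: 7.0
tool_pos: [639.6, -289.8, 59.6]
tool_rot: [0.707, 0.707, 0.0, 0.0]
contact_force: [-5.2, 1.8, 8.4]
gripper_width: 0.581
grasp_force: 65.1
```

Request:
apply_moves(commands=[[0,0,0,0,0.5],[0,0,0,0,0],[0,0,0,0,-0.5],[0,0,0,0,-1],[0,0,0,0,-1],[0,0,0,0,-1],[0,0,0,0,-1]])

```text
time_s: 7.7
tool_pos: [639.6, -289.8, 58.1]
tool_rot: [0.707, 0.707, -0.0, -0.0]
contact_force: [0.5, 0.4, 0.8]
gripper_width: 0.997
grasp_force: 0.0
```

Request:
apply_moves(commands=[[0,0,-20,0,-1],[0,0,-60,0,-1],[0,0,-110,0,-1],[0,0,-155,0,-1],[0,0,-170,0,-1],[0,0,-170,0,-1]])

```text
time_s: 8.3
tool_pos: [640.8, -290.3, 231.6]
tool_rot: [0.707, 0.707, 0.001, 0.003]
contact_force: [-0.5, 0.4, -0.5]
gripper_width: 1.0
grasp_force: 0.0
```

Run:
```python
from h import *
from workcell import optics
to(451,337,225,75)
d=optics.snapshot("wrist"); np.savez("w3.npz",**d)
P=cloud(d); z=P[...,2]
for n,a,b,h in(("can",98,110,104),("cap",115,127,121),("rim",14,26,20)):
    m=(z>a)&(z<b)&(np.hypot(P[...,0]-638,P[...,1]+289)<70); print(n,m.sum(),np.median(z[m]),rect(d,np.argwhere(m)[:,::-1],h))
```

```text
pos [ 640.8 -290.3  231.6] head 90.0 q [-0.43  0.56  0.49  1.5   0.    1.15] t 8.3 w 1.0 tilt [-0.002  0.005 -1.   ]
-> [ 627.3 -189.8    4.3] yaw 0.262
can 2857 105.06072036894864 (array([ 639.2, -288.4,   49.3,   48.8]), -0.1)
cap 1381 121.52315590582717 (array([ 639. , -288.5,   29.6,   29.3]), 89.9)
rim 3277 20.47880109352218 (array([ 640. , -288.5,   88.5,   88.2]), -89.4)
```

The can is seated: its centre is within 1 mm of the recess centre and its top is at 105 mm. Next is the bottle.

Request:
apply_moves(commands=[[45,-14,0,0,-1],[90,-27,0,0,-1],[137,-41,0,0,-1],[185,-56,0,0,-1],[233,-70,0,0,-1],[280,-85,0,0,-1],[328,-99,0,0,-1],[375,-114,0,0,-1]])

```text
time_s: 9.15
tool_pos: [523.8, 86.8, 226.3]
tool_rot: [0.707, 0.707, -0.001, -0.001]
contact_force: [0.1, 0.7, -0.4]
gripper_width: 1.004
grasp_force: 0.0
```

Request:
apply_moves(commands=[[48,-14,1,0,-1],[96,-28,2,0,-1],[144,-42,3,0,-1],[192,-56,4,0,-1],[235,-71,4,0,-1],[252,-76,4,0,-1],[252,-76,4,0,-1]])

```text
time_s: 9.85
tool_pos: [448.1, 338.8, 222.3]
tool_rot: [0.706, 0.708, -0.001, -0.0]
contact_force: [0.1, -0.1, 0.6]
gripper_width: 1.0
grasp_force: 0.0
```

Run:
```python
from h import *
from workcell import optics
d=optics.snapshot("wrist"); np.savez("w4.npz",**d)
P=cloud(d); z=P[...,2]
m=(z>114)&(z<126)&(np.hypot(P[...,0]-451,P[...,1]-337)<60); r=rect(d,np.argwhere(m)[:,::-1],120);print(m.sum(),np.median(z[m]),r)
to(r[0][0],r[0][1],54,90)
```

```text
1287 120.48168087207767 (array([451.5, 339.6,  28.1,  26.9]), 84.4)
pos [448.7 337.4 222.7] head 90.1 q [ 0.64  0.31  0.06  1.33 -0.    2.21] t 9.9 w 1.001 tilt [-0.002 -0.002 -1.   ]
-> [  2.5   3.2 168.6] yaw 0.002
```

Request:
apply_moves(commands=[[1,2.5,15,0,-1],[1,2.5,45,0,-1],[1,2.5,85,0,-1],[1,2.5,125,0,-1],[1,2.5,150,0,-1],[1,2.5,163,0,-1],[1,2.5,168,0,-1],[1,2.5,168,0,-1]])

```text
time_s: 10.7
tool_pos: [452.2, 336.7, 55.7]
tool_rot: [0.708, 0.707, -0.001, -0.0]
contact_force: [0.6, -0.2, 1.1]
gripper_width: 0.996
grasp_force: 0.0
```

Request:
apply_moves(commands=[[0,0,0,0,1],[0,0,0,0,1],[0,0,0,0,1],[0,0,0,0,1],[0,0,0,0,1],[0,0,0,0,1],[0,0,0,0,1]])

```text
time_s: 11.4
tool_pos: [452.4, 338.6, 57.6]
tool_rot: [0.707, 0.707, 0.001, 0.0]
contact_force: [-1.8, -1.5, 6.7]
gripper_width: 0.548
grasp_force: 61.0
```

Request:
apply_moves(commands=[[0,0,-20,0,1],[0,0,-60,0,1],[0,0,-105,0,1],[0,0,-145,0,1],[0,0,-150,0,1],[0,0,-150,0,1]])

```text
time_s: 12.0
tool_pos: [452.5, 338.7, 207.6]
tool_rot: [0.707, 0.707, 0.001, 0.0]
contact_force: [-0.4, -0.6, -3.5]
gripper_width: 0.543
grasp_force: 62.5
```

```bash
python3 -c "
from h import *
to(620.5,-82,200,90)"
```

```text
pos [452.5 338.7 207.6] head 90.0 q [0.64 0.31 0.03 1.29 0.   2.21] t 12.0 w 0.543 tilt [ 0.002  0.002 -1.   ]
-> [-420.7  167.9    7.2] yaw 0.0
```

Request:
apply_moves(commands=[[-25,10,0,0,1],[-70,28,0,0,1],[-116,46,0,0,1],[-162,65,0,0,1],[-208,83,0,0,1],[-254,101,0,0,1],[-300,120,0,0,1],[-346,138,0,0,1]])

```text
time_s: 12.8
tool_pos: [589.6, -9.8, 204.1]
tool_rot: [0.707, 0.707, -0.001, -0.001]
contact_force: [0.4, 0.7, -3.1]
gripper_width: 0.543
grasp_force: 62.5
```

Request:
apply_moves(commands=[[-35,14,5,0,1],[-60,24,15,0,1],[-72,29,30,0,1],[-75,30,45,0,1],[-75,30,45,0,1],[-75,30,45,0,1]])

```text
time_s: 13.4
tool_pos: [619.1, -82.0, 160.1]
tool_rot: [0.707, 0.707, -0.001, -0.001]
contact_force: [0.0, 1.0, -1.9]
gripper_width: 0.545
grasp_force: 62.4
```

Run:
```python
from h import *
from workcell import optics
d=optics.snapshot("wrist"); np.savez("w5.npz",**d); cv2.imwrite("pics/w5.png",d["frame"][:,:,::-1])
P=cloud(d); z=P[...,2]
m=(z>14)&(z<26)&(np.hypot(P[...,0]-620,P[...,1]+82)<68); print(m.sum(),rect(d,np.argwhere(m)[:,::-1],20))
to(620.5,-82,63.5,90)
```

```text
4815 (array([621.4, -81.7,  84.8,  84.2]), 73.7)
pos [619.7 -81.9 161. ] head 90.1 q [-0.13  0.44  0.1   1.24  0.    1.44] t 13.4 w 0.545 tilt [ 0.    -0.001 -1.   ]
-> [-0.1  0.9 97.5] yaw 0.001
```

View pics/w5.png

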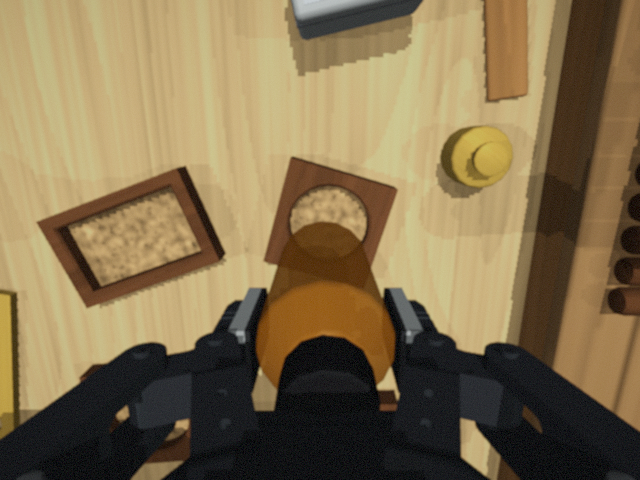

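The wrist view shows the bottle held upright, with the small round recess (about 290–370 × 185–265) directly beneath it. I lower it.

Request:
apply_moves(commands=[[0,1,10,0,1],[0,1,30,0,1],[0,1,53,0,1],[0,1,70,0,1],[0,1,81,0,1],[0,1,88,0,1],[0,1,93,0,1],[0,1,93,0,1]])

```text
time_s: 14.25
tool_pos: [621.1, -82.7, 68.1]
tool_rot: [0.707, 0.707, -0.0, -0.0]
contact_force: [-0.4, 0.1, -2.0]
gripper_width: 0.542
grasp_force: 62.5
```

Request:
apply_moves(commands=[[0,0,1,0,1],[0,0,2,0,1],[0,0,3,0,1],[0,0,4,0,1],[0,0,4,0,1]])

```text
time_s: 14.75
tool_pos: [621.0, -82.8, 64.2]
tool_rot: [0.707, 0.707, 0.0, -0.0]
contact_force: [-0.6, -0.2, -2.0]
gripper_width: 0.546
grasp_force: 62.5
```

Request:
apply_moves(commands=[[0,0,0.5,0,1],[0,0,1,0,1],[0,0,1.5,0,1],[0,0,1.5,0,1]])

```text
time_s: 15.15
tool_pos: [621.1, -82.8, 63.6]
tool_rot: [0.707, 0.707, 0.0, 0.0]
contact_force: [-2.6, -0.2, 6.0]
gripper_width: 0.544
grasp_force: 63.3
```

Contact with the recess floor is felt (force +8 N). I release and retreat.

Request:
apply_moves(commands=[[0,0,0,0,0.5],[0,0,0,0,0],[0,0,0,0,-0.5],[0,0,0,0,-1],[0,0,0,0,-1],[0,0,0,0,-1],[0,0,0,0,-1]])

```text
time_s: 15.85
tool_pos: [621.1, -82.8, 62.7]
tool_rot: [0.707, 0.707, -0.0, -0.0]
contact_force: [0.3, -0.2, 0.2]
gripper_width: 0.998
grasp_force: 0.0
```

Request:
apply_moves(commands=[[0,0,-20,0,-1],[0,0,-60,0,-1],[0,0,-105,0,-1],[0,0,-145,0,-1],[0,0,-160,0,-1],[0,0,-160,0,-1]])

```text
time_s: 16.45
tool_pos: [622.4, -82.9, 225.7]
tool_rot: [0.707, 0.707, 0.002, 0.002]
contact_force: [-0.8, -0.0, 0.4]
gripper_width: 1.008
grasp_force: 0.0
```

Run:
```python
from h import *
from workcell import optics
d=optics.snapshot("wrist"); np.savez("w6.npz",**d)
P=cloud(d); z=P[...,2]
for n,a,b,h in(("cap",118,132,126),("rim",14,26,20)):
    m=(z>a)&(z<b)&(np.hypot(P[...,0]-620,P[...,1]+82)<68); print(n,m.sum(),np.median(z[m]),rect(d,np.argwhere(m)[:,::-1],h))
to(636,80,190,102.4)
d=optics.snapshot("top"); P=cloud(d); z=P[...,2]
print("tin",rect(d,blob((z>48)&(z<62),294,203,40),55)); print("jar",rect(d,blob((z>53)&(z<68),132,238,40),60)); print("mug",circ(d,blob((z>68)&(z<82),217,255,40),75))
```

```text
cap 1329 126.49350093326501 (array([619.9, -81.5,  28.5,  26.8]), -89.3)
rim 3775 20.56071214263676 (array([621.4, -81.6,  84.6,  84.1]), 73.7)
pos [621.6 -82.8 223.5] head 90.0 q [-0.13  0.42  0.23  1.38  0.    1.44] t 16.5 w 1.0 tilt [-0.     0.002 -1.   ]
-> [162.8  14.3  33.5] yaw -0.216
tin (array([635.5,  79.3,  84.6,  41.7]), 12.6)
jar (array([573.8, 359.8,  59.6,  58.2]), 46.3)
mug [541.6 212.8  61.9  64. ]
```

The bottle is seated (cap at 126.5 mm, 1.5 mm off centre). Next is the tin, which I grip across its width with heading 192.4° to stay clear of the joint 6 limit.

Request:
apply_moves(commands=[[20,2,0,-1.787,-1],[45,4,0,-1.787,-1],[70,6,5,-1.787,-1],[95,8,10,-1.787,-1],[120,10,20,-1.787,-1],[140,12,30,-1.787,-1],[158,14,33,-1.787,-1],[163,14,33,-1.787,-1]])

```text
time_s: 17.35
tool_pos: [633.8, 82.0, 186.6]
tool_rot: [0.18, 0.984, -0.0, -0.002]
contact_force: [0.2, -0.1, 0.0]
gripper_width: 1.002
grasp_force: 0.0
```

Run:
```python
from h import *
to(636,80,190,192.4)
```

```text
pos [633.8  82.  186.6] head 159.2 q [0.13 0.46 0.2  1.32 0.   0.49] t 17.4 w 1.002 tilt [ 0.004 -0.002 -1.   ]
-> [-2.7 -1.1 -3.4] yaw -0.579
```

Request:
apply_moves(commands=[[-3,-1,0,-0.579,-1],[-3,-1,0,-0.579,-1],[-3,-1,0,-0.579,-1],[-3,-1,0,-0.579,-1],[-3,-1,0,-0.579,-1]])

```text
time_s: 17.85
tool_pos: [636.6, 78.1, 187.7]
tool_rot: [-0.105, 0.994, 0.0, -0.002]
contact_force: [0.3, 0.2, -0.5]
gripper_width: 0.998
grasp_force: 0.0
```

Run:
```python
from h import *
from workcell import optics
d=optics.snapshot("wrist"); np.savez("w7.npz",**d)
P=cloud(d); z=P[...,2]
m=(z>48)&(z<62)&(np.hypot(P[...,0]-636,P[...,1]-80)<60); r=rect(d,np.argwhere(m)[:,::-1],55);print(m.sum(),np.median(z[m]),r)
to(636,80,29,192.4)
```

```text
5852 55.74983273707139 (array([635.9,  80. ,  83.1,  41.5]), 12.4)
pos [636.7  78.1 188. ] head -168.2 q [ 0.12  0.46  0.2   1.32  0.   -0.08] t 17.9 w 1.002 tilt [ 0.003  0.    -1.   ]
-> [-1.00e-01  1.90e+00  1.59e+02] yaw -6.294
```

Request:
apply_moves(commands=[[0,2,25,-0.011,-1],[0,2,65,-0.011,-1],[0,2,105,-0.011,-1],[0,2,135,-0.011,-1],[0,2,152,-0.011,-1],[0,2,159,-0.011,-1],[0,2,159,-0.011,-1],[0,2,159,-0.011,-1]])

```text
time_s: 18.7
tool_pos: [637.6, 80.2, 31.5]
tool_rot: [-0.109, 0.994, 0.0, 0.0]
contact_force: [0.5, -1.1, 0.9]
gripper_width: 0.999
grasp_force: 0.0
```

Request:
apply_moves(commands=[[0,0,0,0,1],[0,0,0,0,1],[0,0,0,0,1],[0,0,0,0,1],[0,0,0,0,1],[0,0,0,0,1],[0,0,0,0,1],[0,0,0,0,1]])

```text
time_s: 19.5
tool_pos: [637.7, 80.2, 31.8]
tool_rot: [-0.109, 0.994, 0.0, 0.001]
contact_force: [-1.4, -1.2, 5.2]
gripper_width: 0.48
grasp_force: 62.2
```

Request:
apply_moves(commands=[[0,0,-20,0,1],[0,0,-60,0,1],[0,0,-105,0,1],[0,0,-125,0,1],[0,0,-125,0,1]])

```text
time_s: 20.0
tool_pos: [638.8, 80.4, 159.4]
tool_rot: [-0.109, 0.994, 0.0, 0.003]
contact_force: [1.0, -0.1, -2.4]
gripper_width: 0.479
grasp_force: 61.3
```

```bash
python3 -c "
from h import *
to(464.8,-94.5,155,200.1)"
```

```text
pos [638.8  80.4 159.4] head -167.4 q [ 0.13  0.47  0.15  1.24  0.   -0.09] t 20.0 w 0.479 tilt [-0.006 -0.    -1.   ]
-> [ 207.9 -132.9    3.2] yaw -6.415
```

Request:
apply_moves(commands=[[20,-13,0,-0.132,1],[55,-35,0,-0.132,1],[95,-61,0,-0.132,1],[135,-86,0,-0.132,1],[170,-109,0,-0.132,1],[195,-125,0,-0.132,1],[207,-132,0,-0.132,1],[207,-132,0,-0.132,1]])

```text
time_s: 20.8
tool_pos: [462.2, -94.4, 155.0]
tool_rot: [-0.174, 0.985, 0.0, -0.001]
contact_force: [0.6, 0.3, -1.7]
gripper_width: 0.475
grasp_force: 61.2
```

Run:
```python
from h import *
from workcell import optics
d=optics.snapshot("wrist"); np.savez("w8.npz",**d); cv2.imwrite("pics/w8.png",d["frame"][:,:,::-1])
P=cloud(d); z=P[...,2]
m=(z>14)&(z<26)&(np.hypot(P[...,0]-465,P[...,1]+95)<80); print(m.sum(),rect(d,np.argwhere(m)[:,::-1],20))
to(466,-94.3,38,200.1)
```

```text
2835 (array([ 429. , -107.5,   78.1,   43.8]), -70.0)
pos [463.4 -93.8 155.2] head -160.0 q [-0.2   0.19 -0.28  1.1   0.   -0.55] t 20.9 w 0.477 tilt [ 0.     0.001 -1.   ]
-> [ -2.3  -1.4 117.2] yaw -6.284
```

View pics/w8.png

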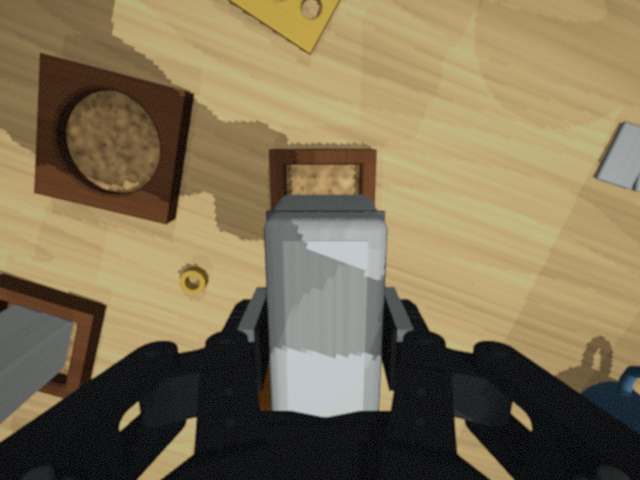

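The wrist view shows the tin square to the oblong block, whose visible end spans 270–376 × 150–205. That end puts the block centre at (464.8, −94.5), which agrees with the top view. I lower it.

Request:
apply_moves(commands=[[-2.5,-1.4,10,0,1],[-2.5,-1.4,35,0,1],[-2.5,-1.4,65,0,1],[-2.5,-1.4,88,0,1],[-2.5,-1.4,100,0,1],[-2.5,-1.4,107,0,1],[-2.5,-1.4,112,0,1],[-2.5,-1.4,112,0,1]])

```text
time_s: 21.65
tool_pos: [466.8, -93.7, 43.2]
tool_rot: [-0.175, 0.985, 0.0, -0.0]
contact_force: [0.3, -0.1, -1.3]
gripper_width: 0.481
grasp_force: 61.2
```

Request:
apply_moves(commands=[[0,0,1,0,1],[0,0,2,0,1],[0,0,3,0,1],[0,0,4,0,1],[0,0,4,0,1]])

```text
time_s: 22.15
tool_pos: [466.6, -94.2, 39.9]
tool_rot: [-0.175, 0.985, 0.0, 0.0]
contact_force: [1.4, -0.1, -1.6]
gripper_width: 0.477
grasp_force: 61.2
```

Request:
apply_moves(commands=[[0,0,1,0,1],[0,0,1.5,0,1],[0,0,2,0,1],[0,0,2.5,0,1],[0,0,2.5,0,1]])

```text
time_s: 22.65
tool_pos: [466.5, -94.2, 37.7]
tool_rot: [-0.175, 0.985, -0.0, 0.0]
contact_force: [-3.2, -0.4, 5.7]
gripper_width: 0.476
grasp_force: 62.2
```

Request:
apply_moves(commands=[[0,0,0,0,0.5],[0,0,0,0,0],[0,0,0,0,-0.5],[0,0,0,0,-1],[0,0,0,0,-1],[0,0,0,0,-1],[0,0,0,0,-1]])

```text
time_s: 23.35
tool_pos: [466.6, -94.1, 37.3]
tool_rot: [-0.175, 0.985, 0.0, -0.0]
contact_force: [0.2, 0.1, -0.6]
gripper_width: 0.999
grasp_force: 0.0
```

Request:
apply_moves(commands=[[0,0,-20,0,-1],[0,0,-60,0,-1],[0,0,-105,0,-1],[0,0,-150,0,-1],[0,0,-170,0,-1],[0,0,-170,0,-1]])

```text
time_s: 23.95
tool_pos: [468.2, -94.5, 210.5]
tool_rot: [-0.175, 0.985, -0.001, 0.003]
contact_force: [0.5, -0.3, 0.0]
gripper_width: 1.002
grasp_force: 0.0
```

Run:
```python
from h import *
from workcell import optics
d=optics.snapshot("wrist"); np.savez("w9.npz",**d)
P=cloud(d); z=P[...,2]
for n,a,b,h in(("tin",54,68,61),("rim",14,26,20)):
    m=(z>a)&(z<b)&(np.hypot(P[...,0]-465,P[...,1]+95)<80); print(n,m.sum(),np.median(z[m]),rect(d,np.argwhere(m)[:,::-1],h))
to(574.5,361.5,205,200)
```

```text
tin 5339 61.73084310908018 (array([465. , -93.7,  82.9,  41.5]), 20.1)
rim 4487 20.457811957215824 (array([464.3, -94.5, 119.3,  78.1]), 20.1)
pos [467.3 -94.3 208.4] head -159.9 q [-0.2   0.16 -0.17  1.23  0.   -0.55] t 24.0 w 0.996 tilt [-0.002 -0.001 -1.   ]
-> [-257.4  391.1    3.5] yaw -6.281
```

The tin is seated (1 mm off centre, top at 61.7 mm). Last is the jar.

Request:
apply_moves(commands=[[-25,38,0,0,-1],[-50,76,0,0,-1],[-76,115,0,0,-1],[-102,155,0,0,-1],[-128,195,0,0,-1],[-154,234,0,0,-1],[-180,273,0,0,-1],[-206,313,0,0,-1]])

```text
time_s: 24.8
tool_pos: [551.8, 272.3, 205.4]
tool_rot: [-0.175, 0.985, -0.0, -0.001]
contact_force: [0.8, -0.7, 0.3]
gripper_width: 0.998
grasp_force: 0.0
```

Request:
apply_moves(commands=[[-25,38,2,0,-1],[-43,66,3,0,-1],[-51,78,3,0,-1],[-51,78,3,0,-1],[-51,78,3,0,-1]])

```text
time_s: 25.3
tool_pos: [572.7, 360.9, 202.6]
tool_rot: [-0.175, 0.985, -0.001, -0.001]
contact_force: [-0.2, -0.0, 0.4]
gripper_width: 1.002
grasp_force: 0.0
```

Run:
```python
from h import *
from workcell import optics
d=optics.snapshot("wrist"); np.savez("w10.npz",**d); cv2.imwrite("pics/w10.png",d["frame"][:,:,::-1])
P=cloud(d); z=P[...,2]
m=(z>54)&(z<66)&(np.hypot(P[...,0]-574,P[...,1]-360)<50); r=rect(d,np.argwhere(m)[:,::-1],60);print(m.sum(),np.median(z[m]),r)
to(574.3,361,30,200)
```

```text
4423 60.557882650735735 (array([574.1, 362.3,  58.9,  58.8]), -25.1)
pos [572.9 360.4 203.2] head -159.9 q [ 0.56  0.52  0.34  1.4  -0.    0.21] t 25.4 w 0.998 tilt [ 0.002 -0.001 -1.   ]
-> [-1.900e+00  1.000e-01  1.732e+02] yaw -6.281
```

Request:
apply_moves(commands=[[-2,0.3,25,0,-1],[-2,0.3,70,0,-1],[-2,0.3,115,0,-1],[-2,0.3,145,0,-1],[-2,0.3,163,0,-1],[-2,0.3,172,0,-1],[-2,0.3,172,0,-1],[-2,0.3,172,0,-1]])

```text
time_s: 26.15
tool_pos: [575.8, 362.2, 33.5]
tool_rot: [-0.174, 0.985, 0.0, 0.001]
contact_force: [0.9, -0.6, 0.0]
gripper_width: 1.0
grasp_force: 0.0
```

Request:
apply_moves(commands=[[0,0,0,0,1],[0,0,0,0,1],[0,0,0,0,1],[0,0,0,0,1],[0,0,0,0,1],[0,0,0,0,1]])

```text
time_s: 26.75
tool_pos: [576.0, 362.8, 34.1]
tool_rot: [-0.175, 0.985, 0.0, 0.001]
contact_force: [-0.6, -1.0, 7.3]
gripper_width: 0.679
grasp_force: 64.9
```

Request:
apply_moves(commands=[[0,0,-20,0,1],[0,0,-60,0,1],[0,0,-105,0,1],[0,0,-150,0,1],[0,0,-170,0,1],[0,0,-170,0,1]])

```text
time_s: 27.35
tool_pos: [576.5, 363.3, 206.4]
tool_rot: [-0.175, 0.985, 0.001, 0.003]
contact_force: [-0.1, 0.3, -2.7]
gripper_width: 0.68
grasp_force: 65.3
```

Run:
```python
from h import *
to(457.5,-261,195,186)
```

```text
pos [576.5 363.3 206.4] head -159.9 q [0.56 0.52 0.35 1.4  0.   0.21] t 27.4 w 0.68 tilt [-0.006  0.001 -1.   ]
-> [ 326.6 -545.2    8.5] yaw -6.037
```

Request:
apply_moves(commands=[[12,-20,0,0,1],[35,-58,0,0,1],[60,-100,0,0,1],[85,-142,0,0,1],[110,-184,0,0,1],[135,-225,0,0,1],[160,-267,0,0,1],[185,-309,0,0,1]])

```text
time_s: 28.15
tool_pos: [506.0, 6.9, 200.6]
tool_rot: [-0.175, 0.985, 0.0, -0.001]
contact_force: [1.5, -0.4, -2.4]
gripper_width: 0.683
grasp_force: 65.4
```

Request:
apply_moves(commands=[[25,-42,0,0,1],[50,-84,0,0,1],[75,-125,0,0,1],[100,-168,5,0,1],[122,-204,15,0,1],[137,-229,35,0,1],[141,-236,50,0,1],[141,-236,50,0,1]])

```text
time_s: 28.95
tool_pos: [454.1, -261.7, 148.7]
tool_rot: [-0.174, 0.985, 0.002, -0.002]
contact_force: [-0.5, 0.5, -3.1]
gripper_width: 0.681
grasp_force: 65.4
```

Run:
```python
from h import *
from workcell import optics
d=optics.snapshot("wrist"); np.savez("w11.npz",**d); cv2.imwrite("pics/w11.png",d["frame"][:,:,::-1])
P=cloud(d); z=P[...,2]
m=(z>14)&(z<26)&(np.hypot(P[...,0]-457,P[...,1]+261)<78); print(m.sum(),rect(d,np.argwhere(m)[:,::-1],20))
to(458.5,-260.3,40,200.1)
```

```text
6203 (array([ 456.8, -261.4,   98.7,   98.2]), 5.9)
pos [ 454.9 -261.1  150.2] head -160.0 q [-0.52  0.28 -0.17  1.13  0.   -0.87] t 29.0 w 0.686 tilt [ 0.003  0.004 -1.   ]
-> [ -3.9  -0.9 110.2] yaw -6.284
```

View pics/w11.png

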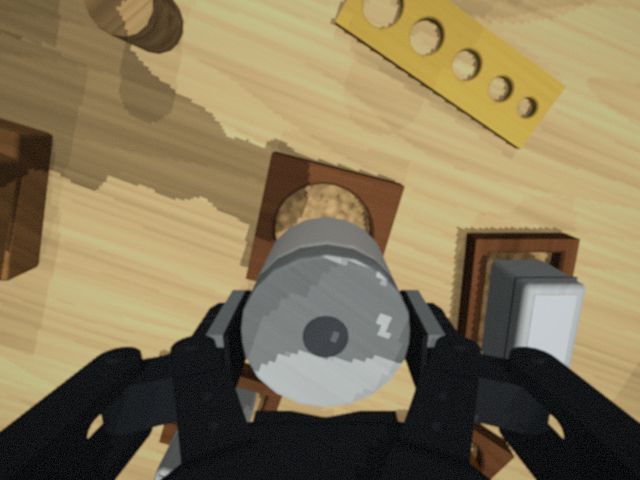

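The wrist view shows the jar above the large round recess (275–370 × 185 and down), and the rim measures the same centre as in the top view. I lower it.

Request:
apply_moves(commands=[[-3.5,-0.5,10,0,1],[-3.5,-0.5,35,0,1],[-3.5,-0.5,62,0,1],[-3.5,-0.5,82,0,1],[-3.5,-0.5,94,0,1],[-3.5,-0.5,101,0,1],[-3.5,-0.5,105,0,1],[-3.5,-0.5,105,0,1]])

```text
time_s: 29.8
tool_pos: [460.4, -260.7, 47.5]
tool_rot: [-0.175, 0.985, -0.0, 0.0]
contact_force: [-1.0, -0.7, -2.5]
gripper_width: 0.684
grasp_force: 65.5
```

Request:
apply_moves(commands=[[0,0,1,0,1],[0,0,2,0,1],[0,0,3,0,1],[0,0,4,0,1],[0,0,4,0,1]])

```text
time_s: 30.3
tool_pos: [459.9, -260.8, 43.2]
tool_rot: [-0.175, 0.985, 0.0, -0.0]
contact_force: [0.2, -0.1, -3.5]
gripper_width: 0.68
grasp_force: 65.5
```

Request:
apply_moves(commands=[[1,0,1,0,1],[1,0,2,0,1],[1,0,3,0,1],[1,0,3.5,0,1],[1,0,4,0,1],[1,0,4,0,1]])

```text
time_s: 30.9
tool_pos: [458.9, -261.1, 40.1]
tool_rot: [-0.175, 0.985, -0.0, 0.0]
contact_force: [-3.6, 1.2, 8.7]
gripper_width: 0.682
grasp_force: 66.8
```

Request:
apply_moves(commands=[[0,0,0,0,0.5],[0,0,0,0,0],[0,0,0,0,-0.5],[0,0,0,0,-1],[0,0,0,0,-1],[0,0,0,0,-1],[0,0,0,0,-1]])

```text
time_s: 31.6
tool_pos: [459.1, -261.1, 39.2]
tool_rot: [-0.175, 0.985, 0.0, -0.0]
contact_force: [-0.2, -0.4, -0.0]
gripper_width: 1.001
grasp_force: 0.0
```

Request:
apply_moves(commands=[[0,0,-20,0,-1],[0,0,-60,0,-1],[0,0,-105,0,-1],[0,0,-150,0,-1],[0,0,-170,0,-1],[0,0,-170,0,-1],[0,0,-170,0,-1]])

```text
time_s: 32.3
tool_pos: [459.0, -261.1, 209.1]
tool_rot: [-0.175, 0.985, -0.0, 0.0]
contact_force: [-0.2, 0.5, -1.6]
gripper_width: 1.0
grasp_force: 0.0
```

Run:
```python
from h import *
from workcell import optics
d=optics.snapshot("wrist"); P=cloud(d); z=P[...,2]
for n,a,b,h in(("jar",58,72,66),("rim",14,26,20)):
    m=(z>a)&(z<b)&(np.hypot(P[...,0]-457,P[...,1]+261)<78); print(n,m.sum(),np.median(z[m]),rect(d,np.argwhere(m)[:,::-1],h))
d=optics.snapshot("scene"); cv2.imwrite("pics/s2.png",d["frame"][:,:,::-1])
to(460,-260,200,200)
```

```text
jar 4473 66.5753021060255 (array([ 456.9, -260.9,   59.2,   59.2]), -25.2)
rim 6153 20.54382511728653 (array([ 456.8, -261.3,   98.5,   98.2]), 5.9)
pos [ 458.5 -260.7  207.9] head -159.9 q [-0.52  0.25 -0.05  1.27  0.   -0.87] t 32.4 w 0.995 tilt [ 0.001  0.002 -1.   ]
-> [-1.7  0.1  7.9] yaw -6.281
```

View pics/s2.png

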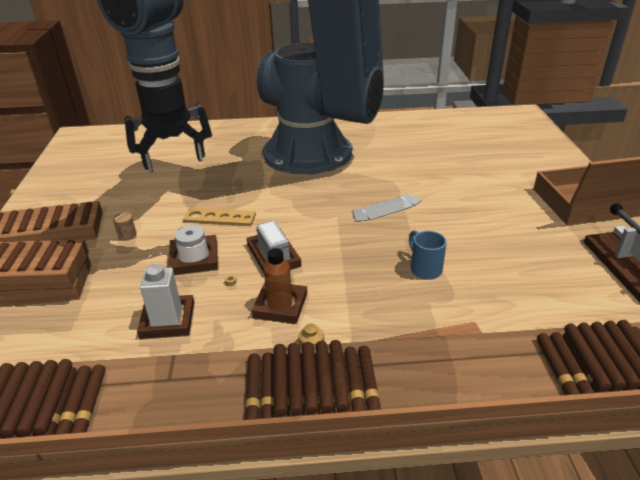

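The scene view shows all four seated upright: can (162,300), bottle (280,285), jar (192,248), tin (272,245). The mug is unmoved at (428,255) and the arm is clear, so I hand in.

```bash
python3 -c "
from workcell import arm
print(arm.hand_in())"
```

```text
the job is handed in; nothing more can be done
None
```

The job is handed in at about 32 s of 120 s: bottle, can, jar and tin each measured upright within about 2 mm of their recess centres and fully down, far row filled first and the mug left where it stood; the hand-in call returned no verdict.

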